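# Jack up the key machine over its crept pad and hold it

## Robot

A 6-joint arm with a two-finger parallel gripper is mounted at the origin on the work surface. World frame = base frame: x ahead of the robot, y to its left, z up, the work surface at z = 0. Lengths are in m, angles in rad, forces in N, time in s.
With the tool pointing down it reaches from about 0.4 to 0.825 m from the base axis. Payload 7 kg.
Tool frame: the origin (TCP) lies at the centre of the arm's flange, where the gripper is bolted on; the fingertips stand 178 mm ahead of it and the grasp point (between the pads) lies 159 mm ahead of it; z points along the fingers, y is the direction in which the jaws open and shut (so a half turn about z gives the same grasp; the last joint's range is limited). The gripper opens to 88 mm and grips with 3 to 60 N. Pads are 19 mm wide; open, the fingers measure 130 mm over their backs; the gripper's body (78 mm by 193 mm) begins 47 mm behind the grasp point.
Start: joints at [1.528, 0.359, 0.012, 0, -1.224, -0.288], TCP at [0.219, 0.638, 0.405] pointing down, gripper open.
Joint ranges: [-3.07, 3.07], [-1.43, 2.12], [-1.02, 1.25], [-3.03, 1.67], [-3.05, -0], [-3.03, 3.03]. Speed limits (rad/s): [2.39, 2.39, 3.01, 3.14, 3.14, 3.14].

## Interface

Orientations are given as [roll, pitch, yaw] about the fixed x, y, z axes, in that order (R = Rz(yaw) Ry(pitch) Rx(roll)).
In Python, from station import * gives the robot as it stands.
- The arm moves only by the tool send_rows, never from a script. Its argument "motion" is a list of rows, each an object with "offset": the shift along the tool's x, y, z in cm, a list of three; "turn": the turn about the tool's z in degrees. In form: [{"offset": [x, y, z], "turn": turn}, ...]. A call has 1 to 8 rows; each row is the pose to reach, as a shift and turn from the pose commanded when the call began, along the tool's axes at that moment; what a row does not reach only later rows make up. A row lasts 1/10 s, in which the tool goes at most 50 mm and 8.59 degrees, less where a joint would pass 70% of its speed; a pose out of reach is approached as far as the arm can. A call with a gripper value outside its range is refused whole. "hand" is the opening, from -1 (shut) to 1 (fully open), set as the call begins (left out, the last holds). The fingers move at their own pace and stop on an object; "squeeze" is the grip in N (left out, the last holds). Time passes only in rows, so rows that repeat a pose let the fingers close. It gives the time, the measured TCP pose, the force and the opening at its end, in the units of the state.
- get_state(): the state, without advancing time (a new reading comes with each control period).
- grab_frame(name): name is "side" or "top"; returns a dict with "frame" (480x640x3 uint8, blue, green, red), "range_z" (480x640 float32, m along the optical axis (not along the pixel's ray), 0 where there is no reading), "vertical_fov" (degrees; the focal length in pixels is half the picture's height over the tangent of half this angle, whatever the lens; pixels are square), "cx", "cy" (the principal point, pixels), "cam_to_world" (4x4, takes a point from camera to world coordinates). Camera axes: x right, y up, looking along -z (the intrinsics and any distortion apply to the point x, -y, -z); pixel columns grow to the right and rows downward; lengths in m; the calibration is good to about 2 mm. A picture is of the moment at which its call begins.
- job_done(): hands the job in, once; it reports no verdict.
The state is a dict: "t": time; "q": joint angles; "qd": joint speeds; "joint_efforts": joint torques, N m; "eef_pos": TCP position; "ee_rot": TCP orientation; "force": force on the tool from outside, world axes, zero at the start; "moment": the same for the moment, N m; "width": finger opening in m.
Only numpy, scipy, OpenCV 4.12 (cv2) and the standard library are available. Lean on these libraries where they do the work, as an engineer would, in place of code of your own. Each camera call takes 0.05 s, during which the arm holds its last target. There are 200 camera calls.

## Task

One of the two rubber pads under the front feet of the key-cutting machine has crept out to the front, and I want to push it back. Slide the toe jack in until its saddle is squarely under the marked lift lug on that pad's side, then pump the handle until that foot stands about a centimetre clear of its pad. The jack sinks when its handle is let up, so finish while holding the handle pressed right down, with the machine on the jack and the other things on the bench left alone.

Things in the scene. Friction and masses are not known exactly. Their poses are not given: they have to be found in the camera images.
- machine: Grey key-cutting machine, 270 x 250 x 215 mm, 5.5 kg, loose. Origin: bench level, middle of it; +x to its back (front face at x = -130 mm), +y along its width. Two flat lift lugs (50 mm wide, cast arrow on top, z = 50 to 68 mm) stick out to x = -195 mm at y = -110 and +110 mm. Front feet stand on loose 10 mm pads. Jacked at a lug, that side rises; its foot rises 0.65 mm per mm of saddle.
- lift_pad_near (a point): Centre of the 30 mm round boss under the lift lug at the machine's y = -110 mm (the one nearer the robot); it faces down, 46 mm above the bench. Its z axis is the machine's.
- lift_pad_far (a point): The same under the lift lug at the machine's y = +110 mm (farther from the robot).
- foot_near (a point): Centre of the underside of the front foot at the machine's y = -48 mm, x = -108 mm, beside lift_pad_near; 10 mm above the bench while it stands on its pad.
- foot_far (a point): The same for the front foot at y = +48 mm, beside lift_pad_far.
- pad_crept: Black rubber pad, 56 x 34 mm, 10 mm thick, that has crept out 34 mm to the front, so that 40 mm of it shows in front of the machine. Origin: the point on the bench under the foot that stands on it (either front foot), not the pad's middle.
- pad_home: The like pad under the other front foot, in its right place, with only about 6 mm showing. Origin: on the bench under its foot, also the pad's middle.
- jack: Small hydraulic toe jack, alloy, loose, 1 kg, slides on the bench (6 N). Origin on the bench; toe to its -x, pump handle to +x. Base 70 mm wide, x = -65 to 140 mm. Upright blue cylinder, 56 mm diameter, axis at x = 20 mm, top at z = 104 mm, can be gripped from above across y; a bracket's head 38 mm wide stands over it up to z = 124 mm, its front plate at x = -24 mm; toe 32 mm wide, to x = -79 mm.
- jack_body (a point): Point on the blue cylinder's axis, 85 mm above the bench, at the jack's (20, 0) mm: a good place to grip it. Eased up by part of its weight the jack slides without digging in.
- saddle (a point): Centre of the top of the 30 mm round saddle on the toe, at the jack's (-62, 0) mm; 34 mm above the bench when fully down. It rises with the pump.
- saddle_lift (a joint): How far the saddle is raised, m, 0 to 0.044. A full stroke of the handle pumps it up by 8 to 14 mm; under the machine's load it sinks about 3 mm/s whenever the handle is not held pressed, unloaded it stays.
- pump_handle (a joint): Angle of the pump handle, rad: 0 at rest, 0.66 rad (38 deg) above level; 0.62 right down, nearly level. A spring brings it back up. Pressing needs 5 to 20 N at handle_grip, more when fast. Up to 0.2 rad of a stroke is free play.
- handle_grip (a point): Point on the axis of the handle's 23 mm thick, 80 mm long rubber grip, 165 mm from the pivot (the grip runs from 135 to 215 mm). The pivot is at the jack's (85, 0, 50) mm; at rest this point is at (215, 0, 151) mm, right down at (250, 0, 57) mm.
- padlock: Brass padlock, 50 x 28 x 76 mm, standing. Leave alone. Origin at the centre of its underside.
- lock_cylinder: Brass profile lock cylinder, 66 mm long, 34 mm high, lying. Leave alone. Origin at the centre of its underside.
- screwdriver: Screwdriver with a black handle, lying. Leave alone. Origin at the centre of its underside.
- bench_hammer: Hammer, lying. Leave alone. Origin at the centre of its underside.
- oil_bottle: White plastic oil bottle, 44 mm diameter, 110 mm high. Leave alone. Origin at the centre of its underside.
- pin_tray: Grey divided tray, 100 x 140 x 22 mm. Leave alone. Origin at the centre of its underside.
- cut_key: Loose steel key, 60 mm long. Leave alone. Origin at the centre of its underside.
Not all that is in view belongs to the job. Leave any brown or pink look-alike of the pad_crept alone.

How it is judged:
By the outcome, as a careful person would: the job done as asked, in the order asked, and still so for the second after the job is handed in, while the arm keeps its last pose, push and grip.
It also fails if it takes over 64 s, if anything falls off the work surface, if the arm or the gripper's body presses on something with over 40 N, if the wrist force passes 120 N, or if a joint passes its speed limit or range.

## Working session

There is one attempt and no reset: what is moved stays moved. The work goes in short steps, Python scripts to look and compute and a tool call to move; the robot and the scene stay as the last step left them, time stands still between calls to the robot, and variables do not carry over. Pictures are saved under pics/ and viewed, about 8 in all and at most 12, crops included, and the job is handed in when it is done.

Besides the shell and the picture viewer there is one more tool, called after ">>>" by a JSON object that holds its "method" and its "body", one argument or row to a line. send_rows: Moves the arm, as the interface text tells. Its arguments: {"type":"object","properties":{"motion":{"type":"array"},"hand":{"type":"number"},"squeeze":{"type":"number"}},"required":["motion"]}

```bash
ls; mkdir -p pics
cat > h.py <<'E'
from station import *
import numpy as np, cv2
from scipy.spatial.transform import Rotation as R
def intr(d):
    return d["frame"].shape[0]/2/np.tan(np.radians(d["vertical_fov"])/2)
def cloud(d):
    f=intr(d);z=d["range_z"];v,u=np.mgrid[:z.shape[0],:z.shape[1]]
    P=np.stack([(u-d["cx"])/f*z,-(v-d["cy"])/f*z,-z],-1)
    M=np.array(d["cam_to_world"]);return P@M[:3,:3].T+M[:3,3]
def ray(d,u,v,h):
    f=intr(d);M=np.array(d["cam_to_world"]);r=M[:3,:3]@[(u-d["cx"])/f,-(v-d["cy"])/f,-1]
    o=M[:3,3];return o+r*(h-o[2])/r[2]
E
python3 - <<'E'
from h import *
for n in("side","top"):
    d=grab_frame(n);cv2.imwrite(f"pics/{n}0.png",d["frame"]);print(n,{k:v for k,v in d.items() if k not in("frame","range_z")},np.isfinite(d["range_z"]).mean(),(d["range_z"]>0).mean())
print(get_state())
E
```

```text
pics
side {'vertical_fov': 43.692767131079535, 'cx': 320.51247036321047, 'cy': 238.34823221419012, 'cam_to_world': array([[ 0.99765063,  0.04727884, -0.04957754,  0.50450614],
       [-0.06804623,  0.60007712, -0.79704276, -1.04285619],
       [-0.00793291,  0.79854378,  0.60188446,  0.96287004],
       [ 0.        ,  0.        ,  0.        ,  1.        ]])} 1.0 0.9958658854166667
top {'vertical_fov': 43.4939468997023, 'cx': 320.29123169859076, 'cy': 235.37038971350054, 'cam_to_world': array([[ 0.0176388 ,  0.99453363, -0.10291613,  0.42241593],
       [-0.99967068,  0.01562324, -0.02035787,  0.06238858],
       [-0.0186387 ,  0.10324133,  0.99448169,  1.49018426],
       [ 0.        ,  0.        ,  0.        ,  1.        ]])} 1.0 0.9960970052083333
{'t': 0.1, 'q': array([ 1.52810622e+00,  3.59281894e-01,  1.11596471e-02, -3.29978989e-04,
       -1.22407956e+00, -2.88100770e-01]), 'qd': array([ 0.00023554, -0.0015823 ,  0.00246503,  0.00207997,  0.0009747 ,
        0.00148059]), 'joint_efforts': array([-4.60694446e-04, -5.84163129e+01,  2.93756765e+01,  7.01560244e+00,
        1.02333233e-02, -4.50303014e-05]), 'eef_pos': array([0.21917588, 0.63823982, 0.40383789]), 'ee_rot': array([ 3.14015695e+00, -1.01945618e-04, -3.30903154e-01]), 'force': array([ 0.0428793 ,  0.31265015, -0.24138102]), 'moment': array([-0.01662539,  0.01765195,  0.01069673]), 'width': 0.08809225370048623}
```

View pics/side0.png

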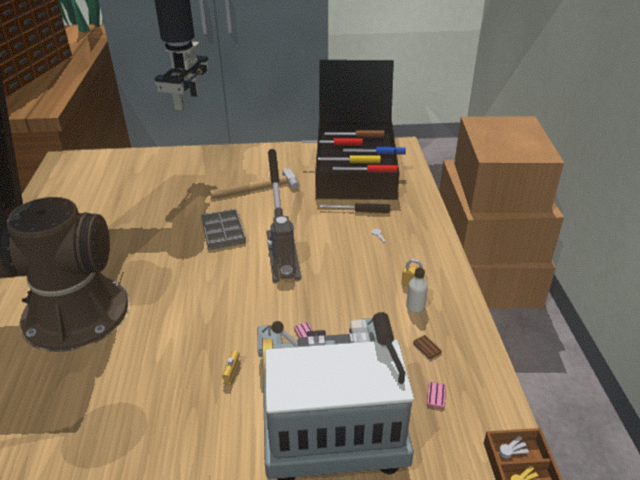

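View pics/top0.png

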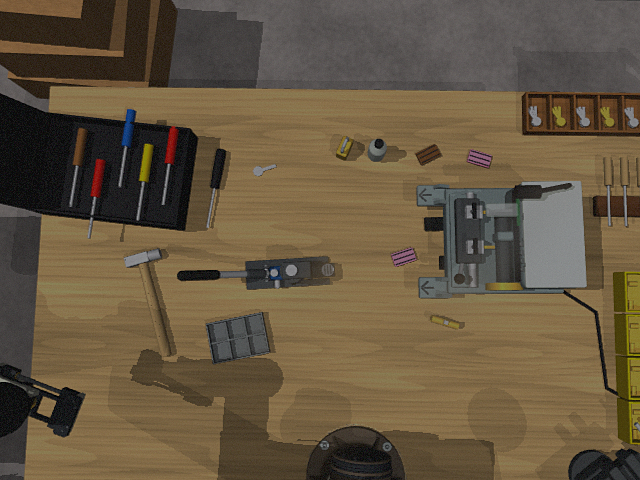

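The top view shows the jack at (290,271) with its toe to the right, the machine at (515,237) with its front to the left, and lugs at (430,195) far and (430,287) near. Candidates for the crept pad are the black ones at (433,225) and (442,262). The pink pads at (404,257) and (480,158) and the brown one at (428,154) are look-alikes. I'll check this with a crop and measure.

Run:
```python
from h import *
d=grab_frame("top");im=d["frame"]
a=cv2.resize(im[175:310,380:480],None,fx=4,fy=4,interpolation=cv2.INTER_CUBIC)
b=cv2.resize(im[235:305,170:345],None,fx=4,fy=4,interpolation=cv2.INTER_CUBIC)
o=np.zeros((540,400+400,3),np.uint8);o[:540,:400]=a;b=cv2.resize(b,(400,160));o[:160,400:]=b
s=grab_frame("side");c=cv2.resize(s["frame"][310:380,250:380],(400,216),interpolation=cv2.INTER_CUBIC);o[170:386,400:]=c
cv2.imwrite("pics/crop1.png",o)
P=cloud(d)
for u,v in[(433,225),(430,226),(442,262),(441,264),(430,195),(430,287),(428,154),(404,257),(328,270),(290,270),(300,285),(377,150),(345,148),(450,240),(200,275)]:
    print(u,v,P[v,u].round(3),im[v,u])
```

```text
433 225 [ 0.606 -0.185  0.009] [21 25 26]
430 226 [ 0.604 -0.178  0.007] [23 19 30]
442 262 [ 0.515 -0.208  0.007] [32 35 34]
441 264 [ 0.51  -0.204  0.011] [32 36 36]
430 195 [ 0.67  -0.168  0.068] [55 58 55]
430 287 [ 0.452 -0.168  0.071] [48 52 53]
428 154 [ 0.785 -0.173  0.008] [26 33 43]
404 257 [ 0.525 -0.114  0.01 ] [82 68 92]
328 270 [0.489 0.072 0.032] [75 84 89]
290 270 [0.484 0.158 0.123] [131 127 127]
300 285 [0.452 0.14  0.012] [63 68 70]
377 150 [ 0.774 -0.04   0.084] [112 119 114]
345 148 [0.789 0.035 0.043] [ 40 128 144]
450 240 [ 0.562 -0.214  0.078] [65 65 62]
200 275 [0.467 0.353 0.165] [11 11 17]
```

View pics/crop1.png

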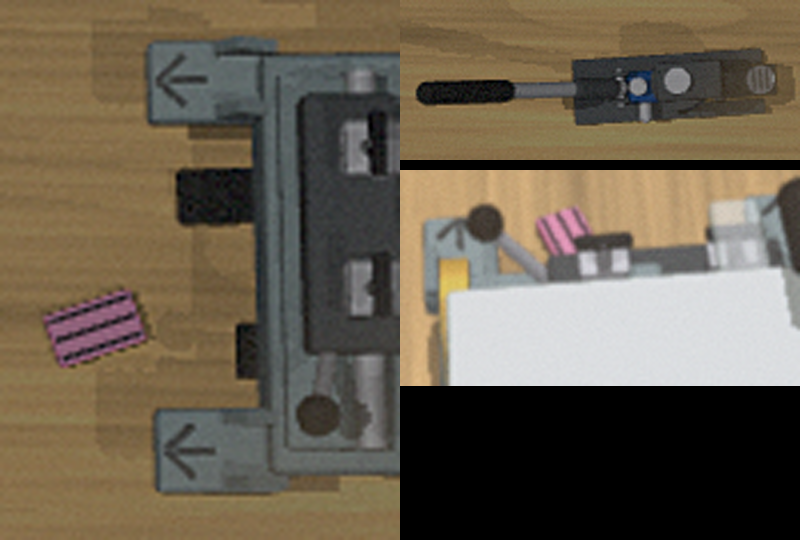

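The crop shows the far pad (crop 215,196) sticking out about 40 mm and the near one (crop 246,350) only slightly. So the far lug, at full-frame (430,195), is the target. Next I'll measure the lugs and the jack.

```bash
cat > meas.py <<'E'
from h import *
def sub(P,m,lo,hi): 
    return m&(P[...,0]>lo[0])&(P[...,0]<hi[0])&(P[...,1]>lo[1])&(P[...,1]<hi[1])&(P[...,2]>lo[2])&(P[...,2]<hi[2])
def lugs(P,d):
    # lug plates: 55..80mm, ahead of the front face
    out=[]
    for x0,x1 in((.40,.50),(.60,.74)):
        m=sub(P,True,(x0,-.205,.052),(x1,-.10,.085));Q=P[m]
        x,y=Q[:,0],Q[:,1]
        out.append((np.percentile(x,[1,99]),np.percentile(y,99),np.median(Q[:,2]),m.sum()))
    return out
E
python3 - <<'E'
from meas import *
d=grab_frame("top");P=cloud(d);im=d["frame"]
for l in lugs(P,d):print("lug",l, "mid x",l[0].mean())
# jack
m=sub(P,True,(.40,.02,.004),(.58,.40,.2))
n,lab,st,c=cv2.connectedComponentsWithStats(m.astype(np.uint8))
k=1+np.argmax(st[1:,4]);Q=P[lab==k];print("jack comp",st[k],Q.min(0),Q.max(0))
for nm,lo,hi in(("base",.006,.024),("mid",.024,.06),("cyl",.095,.112),("head",.115,.13),("handle",.13,.25)):
    q=Q[(Q[:,2]>lo)&(Q[:,2]<hi)]
    if len(q)<4: print(nm,len(q));continue
    (cx,cy),(w,h),a=cv2.minAreaRect(q[:,:2].astype(np.float32)*1000)
    print(nm,len(q),q.mean(0).round(4),(cx,cy),(w,h),a)
# handle axis: points well above
q=Q[(Q[:,1]>.23)&(Q[:,2]>.07)]
vx=cv2.fitLine(q.astype(np.float32),cv2.DIST_HUBER,0,.01,.01).ravel();print("handle",vx,q[:,1].min(),q[:,1].max())
print("face edge y", [np.percentile(P[sub(P,True,(x-.01,-.26,.05),(x+.01,-.12,.12))][:,1],98).round(4) for x in(.5,.52,.54,.58,.6,.62)])
E
```

```text
lug (array([0.42814725, 0.47571572]), np.float64(-0.14274232241770468), np.float64(0.06755562374477919), np.int64(545)) mid x 0.4519314875720092
lug (array([0.60751956, 0.69481068]), np.float64(-0.13771649711985104), np.float64(0.06811494744075519), np.int64(655)) mid x 0.6511651175293313
jack comp [ 177  256  159   35 3044] [0.43787354 0.05526157 0.00403364] [0.52508598 0.39934598 0.19544634]
base 899 [0.4784 0.1869 0.0111] (480.6216125488281, 168.28533935546875) (74.75798797607422, 215.9526824951172) 4.425775051116943
mid 615 [0.4821 0.1409 0.0394] (476.2702941894531, 141.9195098876953) (55.97556686401367, 172.5960235595703) 5.076653003692627
cyl 210 [0.4787 0.197  0.1038] (483.8177490234375, 204.7891845703125) (55.43369674682617, 188.3810272216797) 0.9108487367630005
head 534 [0.483  0.1644 0.1219] (479.27764892578125, 214.15121459960938) (37.85137176513672, 205.40582275390625) 4.419033050537109
handle 443 [0.4676 0.3537 0.1657] (471.9422302246094, 274.521484375) (22.362749099731445, 249.05545043945312) 2.999443292617798
handle [-0.06363635  0.7830885   0.618646    0.47025698  0.3214584   0.13861683] 0.23177948992121122 0.398876364524301
face edge y [np.float64(-0.2063), np.float64(-0.2056), np.float64(-0.2051), np.float64(-0.2046), np.float64(-0.204), np.float64(-0.2032)]
```

```bash
cat > go.py <<'E'
import sys
from h import *
def off(p,yaw_deg):
    s=get_state();r=R.from_euler("xyz",s["ee_rot"]);o=r.inv().apply(np.array(p)-s["eef_pos"])*100
    # positive turn about tool z (down) lowers world yaw
    t=-(yaw_deg-np.degrees(s["ee_rot"][2]));t=(t+180)%360-180
    print("offset cm",o.round(2),"turn",round(t,1),"| pos",s["eef_pos"].round(4),"rot",np.degrees(s["ee_rot"]).round(2),"F",s["force"].round(1),"w",round(s["width"],4),"t",s["t"])
if __name__=="__main__": off([float(x) for x in sys.argv[1:4]],float(sys.argv[4]))
E
python3 go.py .4814 .1578 .404 -85.5
python3 - <<'E'
from meas import *
d=grab_frame("top");P=cloud(d)
Q=P[sub(P,True,(.62,-.165,.055),(.74,-.10,.085))];print("far lug",np.percentile(Q,[1,50,99],axis=0).round(4),len(Q))
Q=P[sub(P,True,(.40,-.168,.055),(.52,-.10,.085))];print("near lug",np.percentile(Q,[1,50,99],axis=0).round(4))
Q=P[sub(P,True,(.56,-.2,.006),(.65,-.12,.014))];print("pad",np.percentile(Q,[2,50,98],axis=0).round(4))
Q=P[sub(P,True,(.46,.05,.027),(.52,.10,.04))];print("saddle",np.median(Q,0).round(4),Q.min(0),Q.max(0))
E
```

```text
offset cm [40.41 36.93  0.05] turn 66.5 | pos [0.2192 0.6383 0.4042] rot [179.96  -0.   -18.96] F [-0.4  0.   1.2] w 0.0877 t 0.25
far lug [[ 0.6456 -0.1643  0.0581]
 [ 0.67   -0.1508  0.0677]
 [ 0.6952 -0.1375  0.0749]] 251
near lug [[ 0.428  -0.1667  0.0608]
 [ 0.4515 -0.1543  0.0671]
 [ 0.4752 -0.1426  0.0741]]
pad [[ 0.5777 -0.1985  0.0061]
 [ 0.6082 -0.1799  0.0095]
 [ 0.6375 -0.1264  0.0137]]
saddle [0.4892 0.0769 0.0333] [0.47179466 0.05737534 0.0271309 ] [0.50664135 0.09896382 0.03999246]
```

>>> {"method": "send_rows", "body": {
  "motion": [
    {"offset": [40.4, 36.9, 0], "turn": 66.5},
    {"offset": [40.4, 36.9, 0], "turn": 66.5},
    {"offset": [40.4, 36.9, 0], "turn": 66.5},
    {"offset": [40.4, 36.9, 0], "turn": 66.5},
    {"offset": [40.4, 36.9, 0], "turn": 66.5},
    {"offset": [40.4, 36.9, 0], "turn": 66.5},
    {"offset": [40.4, 36.9, 0], "turn": 66.5},
    {"offset": [40.4, 36.9, 0], "turn": 66.5}
  ],
  "hand": 1
}}

```text
t: 1.1
eef_pos: [0.4114, 0.2854, 0.405]
ee_rot: [-3.141, 0.001, -1.497]
force: [0.2, 1.0, 0.4]
width: 0.0877
```

```bash
python3 go.py .4814 .1578 .404 -85.5
```

```text
offset cm [13.24 -6.04  0.1 ] turn -0.3 | pos [0.4114 0.2854 0.405 ] rot [-1.7997e+02  4.0000e-02 -8.5760e+01] F [0.2 1.  0.4] w 0.0877 t 1.1
```

>>> {"method": "send_rows", "body": {
  "motion": [
    {"offset": [13.2, -6.0, 0], "turn": 0},
    {"offset": [13.2, -6.0, 0], "turn": 0},
    {"offset": [13.2, -6.0, 0], "turn": 0},
    {"offset": [13.2, -6.0, 0], "turn": 0},
    {"offset": [13.2, -6.0, 4], "turn": 0},
    {"offset": [13.2, -6.0, 7], "turn": 0},
    {"offset": [13.2, -6.0, 7], "turn": 0}
  ]
}}

```text
t: 1.8
eef_pos: [0.4799, 0.1597, 0.3311]
ee_rot: [3.135, -0.003, -1.493]
force: [0.1, -0.3, 0.3]
width: 0.0877
```

```bash
python3 - <<'E'
from h import *
d=grab_frame("side");cv2.imwrite("pics/g1.png",cv2.resize(d["frame"][150:300,190:390],None,fx=4,fy=4,interpolation=cv2.INTER_CUBIC))
E
python3 go.py .4814 .1578 .244 -85.5
```

```text
offset cm [ 0.24 -0.06  8.97] turn 0.1 | pos [0.4808 0.1603 0.3337] rot [ 1.7983e+02 -1.3000e-01 -8.5450e+01] F [ 0.5 -0.1  0. ] w 0.0879 t 1.85
```

View pics/g1.png

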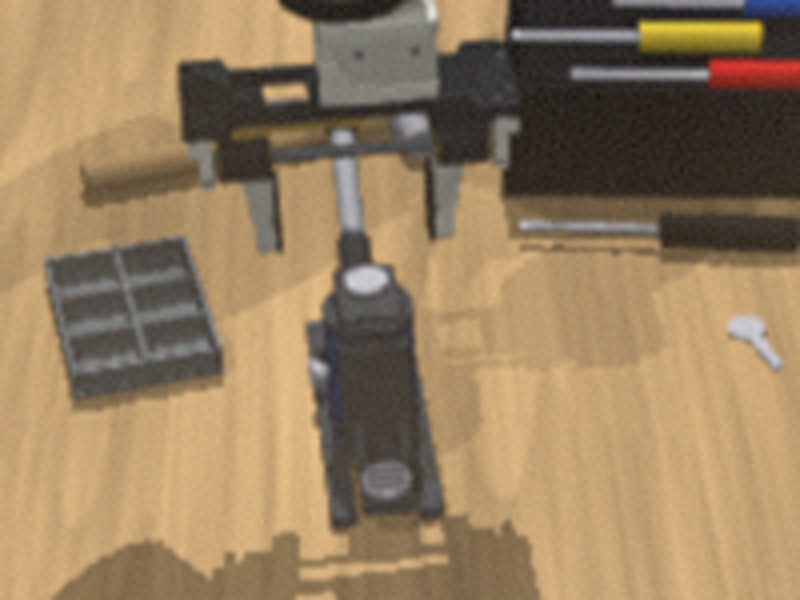

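The fingers (265,240) and (440,230) straddle the cylinder (370,300). The side knob is clear of them, so I'll descend and grip.

>>> {"method": "send_rows", "body": {
  "motion": [
    {"offset": [0.2, -0.05, 3], "turn": 0},
    {"offset": [0.2, -0.05, 6], "turn": 0},
    {"offset": [0.2, -0.05, 9], "turn": 0},
    {"offset": [0.2, -0.05, 9], "turn": 0},
    {"offset": [0.2, -0.05, 9], "turn": 0}
  ]
}}

```text
t: 2.35
eef_pos: [0.4827, 0.1594, 0.2463]
ee_rot: [-3.14, 0.0, -1.49]
force: [1.0, 0.5, 0.9]
width: 0.0879
```

>>> {"method": "send_rows", "body": {
  "motion": [
    {"offset": [0, 0, 0], "turn": 0},
    {"offset": [0, 0, 0], "turn": 0},
    {"offset": [0, 0, 0], "turn": 0},
    {"offset": [0, 0, 0], "turn": 0},
    {"offset": [0, 0, 0], "turn": 0},
    {"offset": [0, 0, 0], "turn": 0}
  ],
  "hand": -1,
  "squeeze": 40
}}

```text
t: 2.95
eef_pos: [0.4828, 0.1588, 0.2455]
ee_rot: [-3.139, 0.001, -1.491]
force: [3.4, -2.0, 5.5]
width: 0.0554
```

```bash
python3 go.py .669 -.03 .244 -88.5
```

```text
offset cm [ 20.31 -17.06   0.18] turn 3.1 | pos [0.4828 0.1588 0.2455] rot [-1.7987e+02  4.0000e-02 -8.5420e+01] F [ 3.4 -2.   5.5] w 0.0554 t 2.95
```

>>> {"method": "send_rows", "body": {
  "motion": [
    {"offset": [0, 0, -0.1], "turn": 0},
    {"offset": [0, 0, -0.2], "turn": 0},
    {"offset": [0, 0, -0.2], "turn": 0}
  ]
}}

```text
t: 3.25
eef_pos: [0.481, 0.158, 0.2456]
ee_rot: [3.139, -0.001, -1.492]
force: [0.0, -0.4, -7.5]
width: 0.0554
```

>>> {"method": "send_rows", "body": {
  "motion": [
    {"offset": [1.2, -1, 0], "turn": 0.2},
    {"offset": [4, -3.4, 0], "turn": 0.6},
    {"offset": [7.2, -6.1, 0], "turn": 1.1},
    {"offset": [10.5, -9, 0], "turn": 1.6},
    {"offset": [13.8, -11.8, 0], "turn": 2.1},
    {"offset": [17, -14.5, 0], "turn": 2.6},
    {"offset": [19.2, -16.4, 0], "turn": 3},
    {"offset": [20.2, -17.3, 0], "turn": 3.1}
  ]
}}

```text
t: 4.05
eef_pos: [0.6707, -0.0308, 0.2454]
ee_rot: [3.138, -0.0, -1.548]
force: [-5.5, 4.8, 0.2]
width: 0.0553
```

```bash
cat > jk.py <<'E'
from meas import *
d=grab_frame("top");P=cloud(d);s=get_state();c=s["eef_pos"]
cv2.imwrite("pics/last.png",cv2.resize(d["frame"][130:330,250:510],None,fx=3,fy=3,interpolation=cv2.INTER_CUBIC))
x0=c[0]
Q=P[sub(P,True,(x0-.06,c[1]-.12,.025),(x0+.06,c[1]-.06,.042))];print("toe/saddle",np.median(Q,0).round(4),np.percentile(Q,[2,98],axis=0).round(4),len(Q))
E
python3 jk.py; python3 go.py .669 -.079 .2456 -88.6
```

```text
toe/saddle [ 0.6707 -0.1131  0.0331] [[ 0.6549 -0.1332  0.0274]
 [ 0.6859 -0.0918  0.0407]] 205
offset cm [4.77 0.36 0.  ] turn -0.1 | pos [ 0.6715 -0.0313  0.2456] rot [ 1.7989e+02 -4.0000e-02 -8.8660e+01] F [ 4.8 -3.6 -4.2] w 0.0556 t 4.1
```

View pics/last.png

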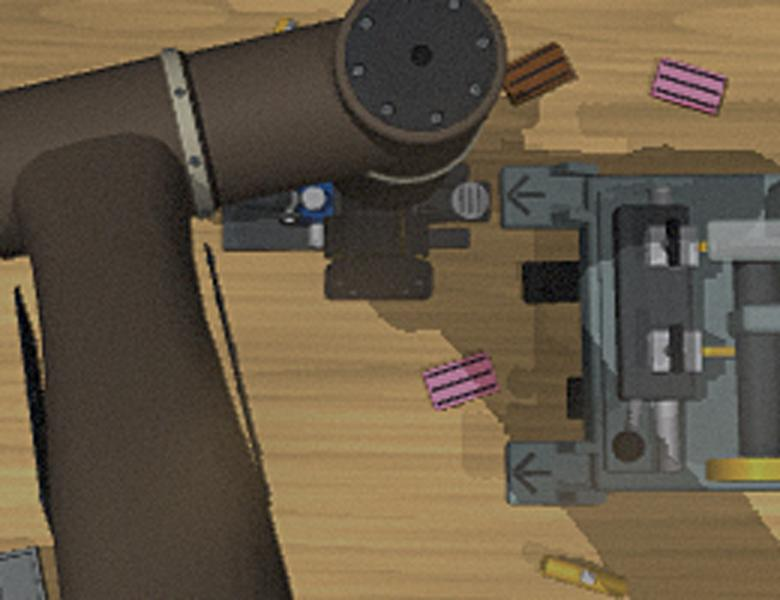

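The saddle (crop 470,200) lines up with the far lug's arrow (crop 525,195). I'll slide it straight in by 4.8 cm.

>>> {"method": "send_rows", "body": {
  "motion": [
    {"offset": [0.8, 0, 0], "turn": 0},
    {"offset": [1.8, 0.05, 0], "turn": 0},
    {"offset": [2.8, 0.05, 0], "turn": 0},
    {"offset": [3.8, 0.05, 0], "turn": 0},
    {"offset": [4.5, 0.05, 0], "turn": 0},
    {"offset": [4.8, 0.05, 0], "turn": 0},
    {"offset": [4.8, 0.05, 0], "turn": 0}
  ]
}}

```text
t: 4.8
eef_pos: [0.6709, -0.0777, 0.2466]
ee_rot: [3.141, -0.0, -1.546]
force: [-0.6, 0.4, -9.1]
width: 0.0553
```

>>> {"method": "send_rows", "body": {
  "motion": [
    {"offset": [0, 0, 0.1], "turn": 0},
    {"offset": [0, 0, 0.2], "turn": 0},
    {"offset": [0, 0, 0.2], "turn": 0}
  ]
}}

```text
t: 5.1
eef_pos: [0.6712, -0.0771, 0.2455]
ee_rot: [-3.141, -0.001, -1.545]
force: [-2.2, -1.6, -1.2]
width: 0.0552
```

```bash
python3 jk.py; python3 go.py .669 -.079 .2456 -88.6
python3 - <<'E'
from meas import *
d=grab_frame("side")
cv2.imwrite("pics/s2.png",cv2.resize(d["frame"][170:400,220:440],None,fx=2.6,fy=2.6,interpolation=cv2.INTER_CUBIC))
E
```

```text
toe/saddle [ 0.6706 -0.1398  0.0297] [[ 0.658  -0.1411  0.0253]
 [ 0.6756 -0.1381  0.0352]] 10
offset cm [ 0.19  0.23 -0.01] turn 0.1 | pos [ 0.6712 -0.0771  0.2456] rot [-1.7996e+02 -2.0000e-02 -8.8520e+01] F [-2.2 -2.5 -1.3] w 0.0553 t 5.15
```

View pics/last.png

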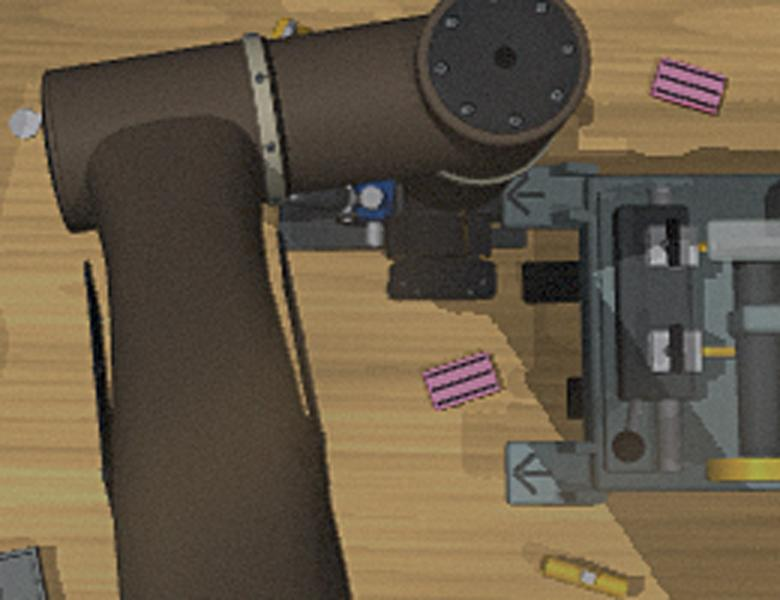

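>>> {"method": "send_rows", "body": {
  "motion": [
    {"offset": [0.2, 0.05, 0], "turn": 0},
    {"offset": [0.3, 0.05, 0], "turn": 0},
    {"offset": [0.3, 0.05, 0], "turn": 0}
  ]
}}

```text
t: 5.5
eef_pos: [0.6712, -0.0791, 0.2456]
ee_rot: [-3.139, 0.001, -1.545]
force: [-1.9, 5.7, 2.6]
width: 0.0554
```

>>> {"method": "send_rows", "body": {
  "motion": [
    {"offset": [0, 0, 0], "turn": 0},
    {"offset": [0, 0, 0], "turn": 0},
    {"offset": [0, 0, 0], "turn": 0},
    {"offset": [0, 0, -3], "turn": 0},
    {"offset": [0, 0, -7], "turn": 0},
    {"offset": [0, 0, -12], "turn": 0},
    {"offset": [-5, 0, -15], "turn": 0},
    {"offset": [-9, 0, -15], "turn": 0}
  ],
  "hand": 1
}}

```text
t: 6.3
eef_pos: [0.6692, 0.0092, 0.4001]
ee_rot: [-3.133, 0.001, -1.548]
force: [0.3, 1.0, -0.9]
width: 0.0876
```

```bash
python3 jk.py; python3 go.py .664 .116 .36 -88.6
python3 - <<'E'
from meas import *
d=grab_frame("top");P=cloud(d)
m=sub(P,True,(.62,-.13,.006),(.72,.20,.13))
Q=P[m]
for nm,lo,hi in(("base",.006,.024),("cyl",.095,.112),("head",.114,.13)):
    q=Q[(Q[:,2]>lo)&(Q[:,2]<hi)];print(nm,len(q),np.percentile(q,[2,50,98],axis=0).round(4).tolist(),cv2.minAreaRect(q[:,:2].astype(np.float32)*1000))
E
```

```text
toe/saddle [ 0.6538 -0.0613  0.0361] [[ 0.644  -0.1019  0.0259]
 [ 0.6861 -0.0466  0.0419]] 50
offset cm [-10.     0.25   3.88] turn 0.1 | pos [0.6689 0.016  0.3986] rot [-1.796e+02  1.500e-01 -8.847e+01] F [ 0.1  3.1 -0.9] w 0.0876 t 6.35
base 320 [[0.6263, -0.1283, 0.0062], [0.649, -0.0588, 0.0107], [0.7042, 0.1498, 0.0228]] ((670.8253784179688, 24.815536499023438), (97.82178497314453, 309.5616760253906), 0.08504282683134079)
cyl 188 [[0.6443, -0.1224, 0.096], [0.661, -0.0743, 0.1045], [0.6979, 0.0558, 0.111]] ((676.8069458007812, -34.89958953857422), (186.2014617919922, 55.20433044433594), 83.45112609863281)
head 519 [[0.6536, -0.1252, 0.1152], [0.6701, -0.0904, 0.1212], [0.6894, 0.0713, 0.1287]] ((669.9847412109375, -23.960166931152344), (38.79270553588867, 205.73541259765625), 1.9803271293640137)
```

View pics/last.png

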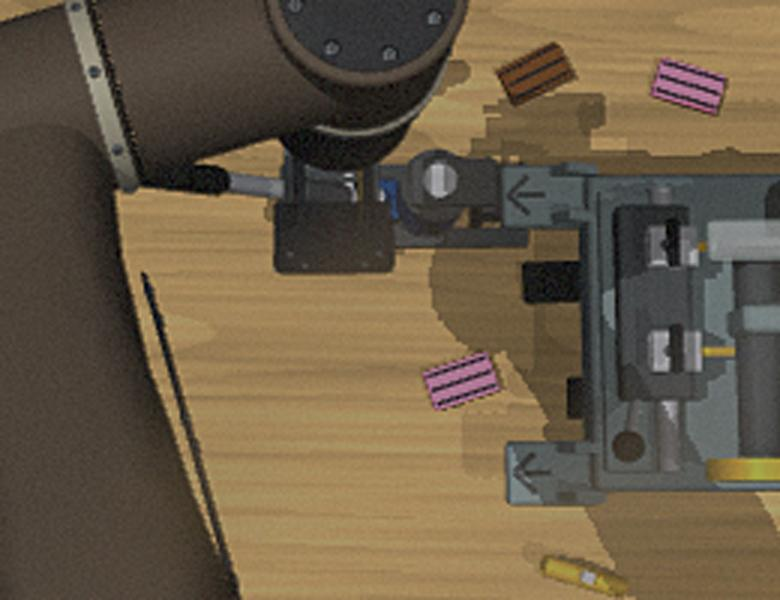

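Run:
```python
from meas import *
d=grab_frame("top");P=cloud(d)
print(ray(d,396.7,190,.123),P[190,397])
im0=cv2.imread("pics/top0.png")
for im,(u0,u1,v0,v1) in((im0,(280,302,260,282)),(d["frame"],(386,408,179,200))):
    g=im[v0:v1,u0:u1].min(2)>105;v,u=np.nonzero(g);print(u.mean()+u0,v.mean()+v0,len(u),ray(d,u.mean()+u0,v.mean()+v0,.123))
q=P[sub(P,True,(.60,.02,.09),(.72,.2,.23))&(P[...,2]<.2)]
```

```text
[ 0.67144183 -0.08333283  0.123     ] [ 0.67111811 -0.08382439  0.12483108]
290.8556701030928 269.8453608247423 97 [0.48406166 0.15591203 0.123     ]
396.0674157303371 189.56179775280899 89 [ 0.67244142 -0.08187805  0.123     ]
```

>>> {"method": "send_rows", "body": {
  "motion": [
    {"offset": [-5, 0.2, 0], "turn": 0},
    {"offset": [-10, 0.2, 0], "turn": 0},
    {"offset": [-10, 0.2, 0], "turn": 0},
    {"offset": [-10, 0.2, 1], "turn": 0},
    {"offset": [-10, 0.2, 3], "turn": 0},
    {"offset": [-10, 0.2, 4], "turn": 0},
    {"offset": [-10, 0.2, 4], "turn": 0}
  ],
  "hand": -1
}}

```text
t: 7.15
eef_pos: [0.6634, 0.1083, 0.3521]
ee_rot: [3.138, -0.001, -1.547]
force: [-0.2, 0.2, -0.7]
width: 0.0374
```

```bash
python3 go.py .664 .116 .351 -88.6
python3 - <<'E'
from meas import *
d=grab_frame("side");s=d["frame"]
cv2.imwrite("pics/s3.png",cv2.resize(s[170:360,250:450],None,fx=3,fy=3,interpolation=cv2.INTER_CUBIC))
E
```

```text
offset cm [-0.77 -0.08  0.11] turn -0.0 | pos [0.6634 0.1083 0.3521] rot [ 1.7977e+02 -8.0000e-02 -8.8650e+01] F [-0.2  0.2 -0.7] w 0.0374 t 7.15
```

View pics/s3.png

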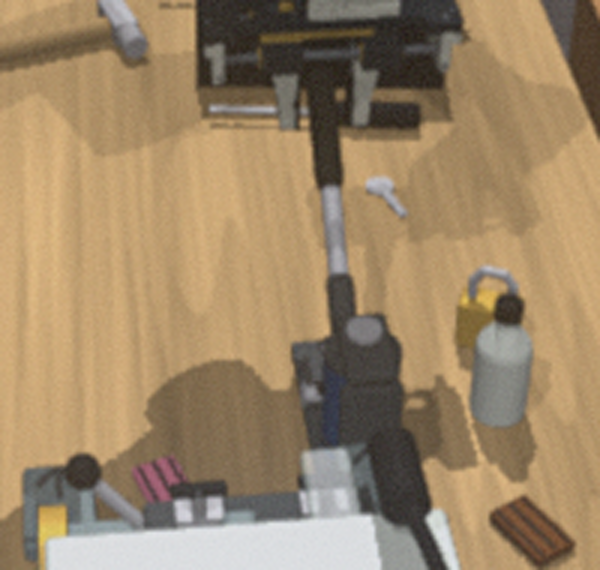

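Fingers (287,125) and (362,120) are centred over the handle (322,120) and still closing. I'll finish closing first.

>>> {"method": "send_rows", "body": {
  "motion": [
    {"offset": [-0.8, 0, -0.8], "turn": 0},
    {"offset": [-0.8, 0, -0.8], "turn": 0},
    {"offset": [-0.8, 0, -0.8], "turn": 0},
    {"offset": [-0.8, 0, -0.4], "turn": 0},
    {"offset": [-0.8, 0, 0], "turn": 0}
  ]
}}

```text
t: 7.7
eef_pos: [0.6636, 0.1178, 0.3545]
ee_rot: [-3.141, 0.0, -1.545]
force: [-0.0, 0.6, 0.8]
width: 0.0004
```

```bash
python3 go.py .663 .151 .2465 -88.6
python3 - <<'E'
# arc points: grip z/y + tip contact for handle angle
import numpy as np
for a in np.radians([38,30,22,14,8,2.5]):
    print(round(-.099+.085+.165*np.cos(a),4), round(.05+.165*np.sin(a)+.0115/np.cos(a)+.0095*np.tan(a)+.178,4))
E
```

```text
offset cm [-3.32 -0.03 10.8 ] turn 0.0 | pos [0.6636 0.1178 0.3545] rot [-1.7999e+02  1.0000e-02 -8.8550e+01] F [-0.   0.6  0.8] w 0.0004 t 7.7
0.116 0.3516
0.1289 0.3293
0.139 0.3061
0.1461 0.2821
0.1494 0.2639
0.1508 0.2471
```

>>> {"method": "send_rows", "body": {
  "motion": [
    {"offset": [-0.4, 0, 1.2], "turn": 0},
    {"offset": [-1.1, 0, 2.5], "turn": 0},
    {"offset": [-2.1, 0, 4.8], "turn": 0},
    {"offset": [-2.8, 0, 7.2], "turn": 0},
    {"offset": [-3.15, 0, 9.1], "turn": 0},
    {"offset": [-3.3, 0, 10.6], "turn": 0},
    {"offset": [-3.3, 0, 10.8], "turn": 0},
    {"offset": [-3.3, 0, 10.8], "turn": 0}
  ]
}}

```text
t: 8.5
eef_pos: [0.6632, 0.1526, 0.2462]
ee_rot: [-3.14, 0.001, -1.544]
force: [-2.3, 4.3, 8.8]
width: 0.0001
```

```bash
cat > chk.py <<'E'
from meas import *
s=get_state();print("pos",s["eef_pos"].round(4),"F",s["force"].round(1),"t",round(s["t"],2))
d=grab_frame("top");P=cloud(d)
cv2.imwrite("pics/last.png",cv2.resize(d["frame"][130:330,250:510],None,fx=3,fy=3,interpolation=cv2.INTER_CUBIC))
def med(n,x0,x1,y0,y1,z0,z1):
    Q=P[sub(P,True,(x0,y0,z0),(x1,y1,z1))];print(n,len(Q),Q.mean(0).round(4) if len(Q) else "")
med("far lug top z",.655,.690,-.165,-.145,.055,.11)
med("near lug top z",.435,.47,-.165,-.145,.055,.11)
# white cover plane (rear top): slope across width
Q=P[sub(P,True,(.40,-.52,.18),(.72,-.38,.26))]
A=np.c_[Q[:,:2],np.ones(len(Q))];c=np.linalg.lstsq(A,Q[:,2],rcond=None)[0]
r=np.abs(Q[:,2]-A@c)<.006;c=np.linalg.lstsq(A[r],Q[r,2],rcond=None)[0];print("cover slope x,y mrad",(c[:2]*1000).round(1),r.mean().round(2),len(Q))
g=d["frame"][179:205,376:412].min(2)>105;v,u=np.nonzero(g);print("cap px",u.mean()+376,v.mean()+179,len(u))
E
python3 chk.py
```

```text
pos [0.6632 0.1526 0.2462] F [-2.3  4.3  8.8] t 8.5
far lug top z 121 [ 0.6726 -0.1552  0.068 ]
near lug top z 126 [ 0.4515 -0.1549  0.0677]
cover slope x,y mrad [3.8 6.8] 0.92 4512
cap px 395.7710843373494 189.26506024096386 83
```

>>> {"method": "send_rows", "body": {
  "motion": [
    {"offset": [0.3, 0, -3.6], "turn": 0},
    {"offset": [1.4, 0, -7.4], "turn": 0},
    {"offset": [3.2, 0, -10.8], "turn": 0},
    {"offset": [3.2, 0, -10.8], "turn": 0},
    {"offset": [2.2, 0, -8.3], "turn": 0},
    {"offset": [1.2, 0, -5.8], "turn": 0},
    {"offset": [0.4, 0, -3], "turn": 0},
    {"offset": [0, 0, 0], "turn": 0}
  ]
}}

```text
t: 9.35
eef_pos: [0.6643, 0.1539, 0.248]
ee_rot: [-3.134, 0.004, -1.543]
force: [0.3, 8.2, 15.2]
width: 0.0004
```

>>> {"method": "send_rows", "body": {
  "motion": [
    {"offset": [0, 0, 0], "turn": 0},
    {"offset": [0, 0, 0.1], "turn": 0}
  ]
}}

```text
t: 9.55
eef_pos: [0.6645, 0.1537, 0.2466]
ee_rot: [-3.135, 0.003, -1.543]
force: [2.1, 7.0, 10.5]
width: 0.0003
```

```bash
python3 chk.py
```

```text
pos [0.6645 0.1537 0.2466] F [ 2.1  7.  10.5] t 9.55
far lug top z 124 [ 0.6728 -0.1547  0.0775]
near lug top z 133 [ 0.4516 -0.155   0.0639]
cover slope x,y mrad [63.6 -5.6] 0.94 4460
cap px 396.7142857142857 188.5595238095238 84
```

View pics/last.png

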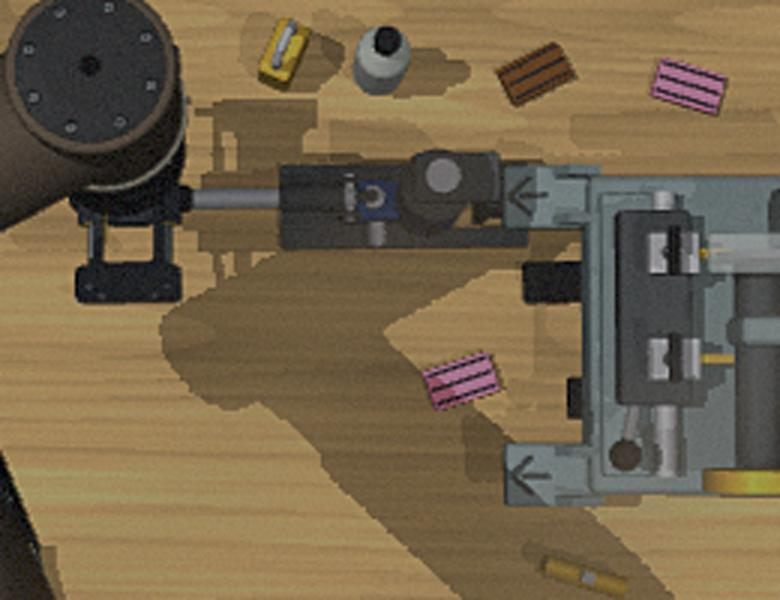

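The machine's far side is up, the jack (440,180) is where it was and the fingers (130,200) are on the grip. The foot is up about 6 mm, so I'll do one more stroke, with a dwell at the top so the sinking trims it.

>>> {"method": "send_rows", "body": {
  "motion": [
    {"offset": [0.3, 0, -3.6], "turn": 0},
    {"offset": [1.4, 0, -7.4], "turn": 0},
    {"offset": [3.3, 0, -10.8], "turn": 0},
    {"offset": [3.3, 0, -10.8], "turn": 0},
    {"offset": [3.3, 0, -10.8], "turn": 0},
    {"offset": [3.3, 0, -10.8], "turn": 0},
    {"offset": [3.3, 0, -10.8], "turn": 0},
    {"offset": [3.3, 0, -10.8], "turn": 0}
  ]
}}

```text
t: 10.4
eef_pos: [0.6636, 0.1181, 0.3524]
ee_rot: [3.14, -0.001, -1.545]
force: [1.0, -0.6, 1.7]
width: 0.0004
```

>>> {"method": "send_rows", "body": {
  "motion": [
    {"offset": [0, 0, 0], "turn": 0},
    {"offset": [-1.1, 0, 2.5], "turn": 0},
    {"offset": [-2.1, 0, 5], "turn": 0},
    {"offset": [-2.9, 0, 7.8], "turn": 0},
    {"offset": [-3.3, 0, 10.2], "turn": 0},
    {"offset": [-3.3, 0, 10.9], "turn": 0},
    {"offset": [-3.3, 0, 10.9], "turn": 0}
  ]
}}

```text
t: 11.1
eef_pos: [0.6642, 0.1535, 0.2466]
ee_rot: [-3.136, 0.003, -1.543]
force: [-0.8, 8.8, 11.4]
width: 0.0003
```

```bash
python3 chk.py
```

```text
pos [0.6642 0.1535 0.2466] F [-0.8  8.8 11.4] t 11.1
far lug top z 126 [ 0.6721 -0.1551  0.0857]
near lug top z 123 [ 0.4519 -0.155   0.0607]
cover slope x,y mrad [115.7 -21. ] 0.98 4272
cap px 396.7560975609756 188.0 82
```

>>> {"method": "send_rows", "body": {
  "motion": [
    {"offset": [-0.05, 0, 0.15], "turn": 0},
    {"offset": [-0.1, 0, 0.3], "turn": 0},
    {"offset": [-0.1, 0, 0.3], "turn": 0},
    {"offset": [-0.1, 0, 0.3], "turn": 0}
  ]
}}

```text
t: 11.55
eef_pos: [0.6643, 0.1536, 0.2456]
ee_rot: [-3.135, 0.003, -1.544]
force: [-3.4, 3.6, 20.9]
width: 0.0001
```

```bash
python3 chk.py
```

```text
pos [0.6643 0.1536 0.2456] F [-3.4  3.6 20.9] t 11.55
far lug top z 123 [ 0.6719 -0.1547  0.086 ]
near lug top z 120 [ 0.4521 -0.1548  0.0613]
cover slope x,y mrad [119.5 -20.7] 0.97 4269
cap px 396.5176470588235 187.9764705882353 85
```

>>> {"method": "send_rows", "body": {
  "motion": [
    {"offset": [0, 0, 0.1], "turn": 0},
    {"offset": [0, 0, 0.2], "turn": 0},
    {"offset": [0, 0, 0.2], "turn": 0},
    {"offset": [0, 0, 0.2], "turn": 0}
  ]
}}

```text
t: 12.0
eef_pos: [0.6645, 0.1535, 0.2449]
ee_rot: [-3.133, 0.003, -1.543]
force: [-5.5, 4.3, 28.9]
width: 0.0003
```

```bash
python3 chk.py
python3 - <<'E'
from h import *
d=grab_frame("side");cv2.imwrite("pics/s4.png",cv2.resize(d["frame"][170:400,220:450],None,fx=2.6,fy=2.6,interpolation=cv2.INTER_CUBIC))
E
```

```text
pos [0.6645 0.1535 0.2449] F [-5.5  4.3 28.9] t 12.0
far lug top z 122 [ 0.6721 -0.1551  0.0867]
near lug top z 119 [ 0.452  -0.1548  0.0607]
cover slope x,y mrad [119.2 -22.5] 0.98 4274
cap px 396.70238095238096 187.97619047619048 84
```

View pics/s4.png

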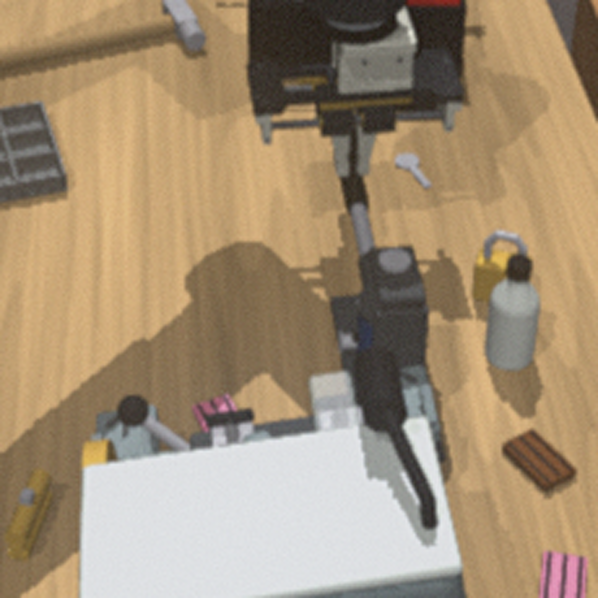

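View pics/last.png

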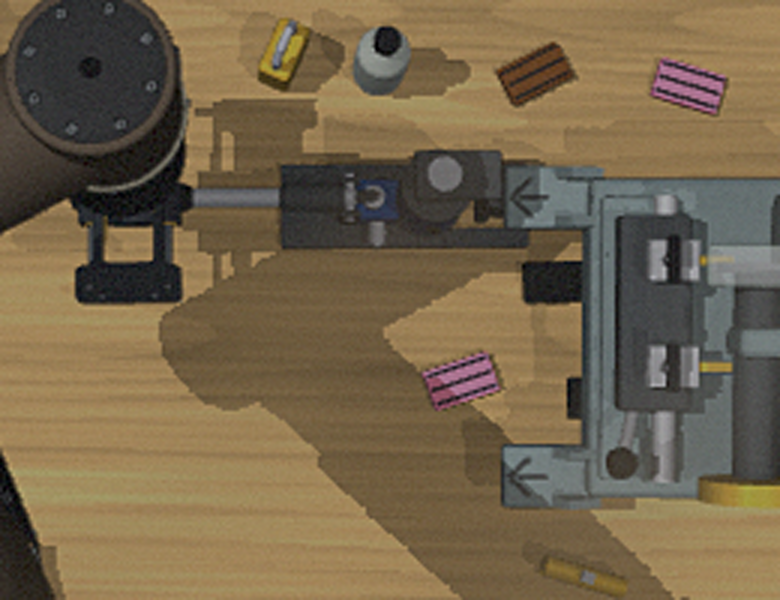

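The view is stable. The lug (525,195) is on the jack, the handle is hard down with 29 N on it, and the pads and look-alikes haven't moved. Handing in.

```bash
python3 -c "
from station import *
print(job_done())"
```

```text
the job is handed in; nothing more can be done
None
```

The machine is up on the jack on the far side, where the pad has crept, and I handed the job in with the gripper holding the handle right down. It took about 12 s of robot time.

- **Pad:** the far pad shows about 40 mm and the near one only a few, so I used the far lift lug. Neither pad shifted in the pictures.
- **Jack position:** I gripped the jack by its cylinder, eased it up and slid it in until the saddle was under the lug. Across the lug, two estimates of the saddle differed by 2–3 mm, and their average is within about 1 mm of the lug's middle. How far in the boss sits is not given, so I judged it from the lug and its arrow (about 24 mm behind the lug's tip).
- **Lift:** three strokes of the handle raised the lug by about 18.5 mm. The foot works out at about 11 mm clear from the machine's tilt, or 12 mm from the 0.65 ratio. That is a little over the centimetre you asked for. The foot itself was out of view, so I did not measure its gap directly.
- **Handle:** it is pressed with about 29 N. Pushing 2 mm further moved it only 0.7 mm while the force rose by 8 N, so I take it to be at its stop. The lug height was steady to within about 1 mm over the last three checks.
- **Other things on the bench:** the last pictures show no sign that anything else was moved.

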